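# Lay out the bench for pressing a washed wooden tablet

## Robot

A 6-joint arm with a two-finger parallel gripper is mounted at the origin on the work surface. World frame = base frame: x ahead of the robot, y to its left, z up, the work surface at z = 0. Lengths are in m, angles in rad, forces in N, time in s.
With the tool pointing down it reaches from about 0.35 to 0.85 m from the base axis. Payload 8.1 kg.
Tool frame: the origin (TCP) lies at the centre of the arm's flange, where the gripper is bolted on; the fingertips stand 186 mm ahead of it and the grasp point (between the pads) lies 167 mm ahead of it; z points along the fingers, y is the line along which they close (so a half turn about z gives the same grasp; the last joint's range is limited). The gripper opens to 93 mm and grips with 3 to 60 N. Pads are 15 mm wide; open, the fingers measure 128 mm over their backs; the gripper's body (75 mm by 188 mm) begins 65 mm behind the grasp point.
Start: joints at [1.102, 0.13, 1.488, -0, 1.523, -0.085], TCP at [0.225, 0.556, 0.405] pointing down, gripper open.
Joint ranges: [-2.96, 2.96], [-0.89, 2.26], [0.02, 2.5], [-1.34, 4.48], [0, 2.73], [-2.66, 2.66]. Speed limits (rad/s): [2.39, 2.39, 2.79, 3.14, 3.14, 3.14].

## Interface

Orientations are given as a rotation vector (axis times angle).
In Python, from plant import read_state, read_camera, camera_params, robot gives the robot as it stands.
- The arm moves only by the tool carry_out, never from a script. Its argument "targets" is a list of rows, each an object of numbers: "hand": the opening in per cent of the stroke, from 0 (shut) to 100 (fully open); "x", "y", "z": the shift along the tool's x, y, z in m; "ax", "ay", "az": the turn, a rotation vector about the tool's x, y, z in rad. In form: [{"hand": .., "x": .., "y": .., "z": .., "ax": .., "ay": .., "az": ..}, ...]. A call has 1 to 8 rows; each row is the pose to reach, as a shift and turn from the pose commanded when the call began, along the tool's axes at that moment; what a row does not reach only later rows make up. A row lasts 1/8 s, in which the tool goes at most 62.5 mm and 10.7 degrees, less where a joint would pass 70% of its speed; a pose out of reach is approached as far as the arm can. A call with a gripper value outside its range is refused whole. The fingers move at their own pace and stop on an object; "newtons" is the grip in N (left out, the last holds). Time passes only in rows, so rows that repeat a pose let the fingers close. It gives the time, the measured TCP pose, the force, the opening and the grip force at its end, in the units of the state.
- read_state(): the state, without advancing time (a new reading comes with each control period).
- read_camera(name): name is "side" or "top"; returns (picture, depth): 420x560x3 uint8, blue, green, red; 420x560 float32, m along the optical axis (not along the pixel's ray), 0 where there is no reading.
- camera_params(name): a dict with "fx", "fy", "cx", "cy" (pixels), "position" and "rotation" of the camera in the world. Camera axes: x right, y up, looking along -z (the intrinsics and any distortion apply to the point x, -y, -z); pixel columns grow to the right and rows downward; lengths in m; the calibration is good to about 2 mm. A picture is of the moment at which its call begins. camera_params takes no time and is no camera call.
- robot.close_job(): hands the job in; it is judged then, once.
The state is a dict: "t": time; "q": joint angles; "dq": joint speeds; "joint_torque": joint torques, N m; "tool_pos": TCP position; "orientation": TCP orientation; "force": force on the tool from outside, world axes, zero at the start; "wrist_torque": the same for the moment, N m; "opening": finger opening in m; "gripper_force": force on a finger pad.
Only numpy, scipy, OpenCV 4.12 (cv2) and the standard library are available. Lean on these libraries where they do the work, as an engineer would, in place of code of your own. Each camera call takes 0.05 s, during which the arm holds its last target. There are 200 camera calls.

## Task

Set out this conservation bench (left, front and behind as seen from the robot): lay the dark wooden tablet on the middle of the blue felt pad, along the pad's long side, and stand the brass weight on the middle of the tablet; stand the amber jar midway between the pad and the black dish, in line with their centres. Stand the white pump bottle directly behind the jar (on the side away from the robot, square to the pad-and-dish row) with about 3 cm clear between them, and lay the red-handled brush in front of the pad (on the robot's side), parallel to the pad's front edge, centred on it and about 2 cm clear of it. Keep jar and bottle upright throughout, leave the white cup and the green tin where they stand, and let go of everything.

Things in the scene. Friction and masses are not known exactly. Their poses are not given: they have to be found in the camera images.
- tablet: old dark-brown wooden tablet with a few darker ink strokes, a flat bar 120 x 40 x 14 mm, loose, lying flat. Origin at the centre of its underside; x along its 120 mm length, y across its 40 mm width, z up.
- weight: brass weight, loose, standing: a round foot of 36 mm diameter and 24 mm height with a round grip knob of 18 mm diameter above it, from 27 mm to the top at 50 mm. Origin at the centre of its underside, z up. About 0.25 kg.
- jar: closed amber glass jar with a black lid, round, 56 mm diameter, 80 mm high with its lid, loose, standing. Origin at the centre of its underside, z up. 0.14 to 0.28 kg.
- pump: white pump bottle with a blue collar, loose, standing: round body of 58 mm diameter up to 72 mm, sloping shoulder up to 88 mm, round collar of 29 mm diameter from 89 to 126 mm (a good place to grip), then a thin stem and a flat pump head 16 mm wide (along y) whose nozzle reaches 35 mm out along -x and 10 mm along +x, top at 148 mm. Origin at the centre of its underside; z up. 0.15 to 0.31 kg.
- brush: flat brush, loose, lying flat: red handle 14 mm wide, steel ferrule 22 mm wide, orange bristle end 24 mm wide, 12 mm high, 160 mm long. Origin on the underside at mid-length (on the handle; the ferrule begins 19 mm from it along +x); x along its length towards the bristles, z up.
- pad: blue felt pad, fixed to the table, 90 x 160 mm, 6 mm thick. Origin at the centre of its underside; x along its 90 mm side, pointing away from the robot (to within 0.1 rad), y along its 160 mm side, which runs along the row towards or away from the dish.
- dish: shallow round black dish, fixed to the table beside the pad (left or right of it), 130 mm diameter at the rim, 22 mm high. Origin at the centre of its underside; its axes are parallel to the pad's. Its centre is 260 to 280 mm from the pad's centre along the pad's y or -y, and within 8 mm of the pad's centre line.
- cup: bystander: small open white ceramic cup, 64 mm diameter, 50 mm high, loose, at the right among the things. Origin at the centre of its underside.
- tin: bystander: closed round green tin, 60 mm diameter, 45 mm high, loose, at the left among the things. Origin at the centre of its underside.

How it is judged:
At the end, for the whole second after the job is handed in: Tablet on pad within 15 mm, 0.17 rad; weight on it within 13 mm; jar between pad and dish, within 157 mm of each along the row, 25 mm off line; bottle so too, 60-120 mm behind pad centre, 67-112 mm from jar; brush 57-100 mm before pad centre, 25 mm sideways, 0.2 rad; all level, at rest (horizontal distance between tablet and pad below 0.015 m and z of tablet in the frame of pad between 0.003 and 0.009 m and angle between the x axis of tablet and the y axis of pad, either way round below 0.17 rad and horizontal distance between weight and tablet below 0.013 m and z of weight in the frame of tablet between 0.011 and 0.017 m and y of jar in the frame of pad between -0.157 and 0.157 m and y of jar in the frame of dish between -0.157 and 0.157 m and height (world z) of each of jar, pump, brush below 0.005 m and y of pump in the frame of pad between -0.157 and 0.157 m and y of pump in the frame of dish between -0.157 and 0.157 m and x of jar in the frame of pad between -0.025 and 0.025 m and x of jar in the frame of dish between -0.025 and 0.025 m and x of pump in the frame of pad between 0.06 and 0.12 m and horizontal distance between pump and jar between 0.067 and 0.112 m and x of brush in the frame of pad between -0.1 and -0.057 m and y of brush in the frame of pad between -0.025 and 0.025 m and angle between the x axis of brush and the y axis of pad, either way round below 0.2 rad and angle between each of tablet, weight, jar, pump, brush's own z axis and vertical below 0.12 rad and linear speed of each of tablet, weight, jar, pump, brush below 0.02 m/s and angular speed of each of tablet, weight, jar, pump, brush below 0.2 rad/s); the robot touches nothing.
It fails at once if the jar is tipped (angle between jar's own z axis and vertical above 0.8 rad).
It fails at once if the pump bottle is tipped (angle between pump's own z axis and vertical above 0.8 rad).
It fails at once if the cup is moved by more than 30 mm (distance of cup from where it was at the start of the episode above 0.03 m).
It fails at once if the tin is moved by more than 30 mm (distance of tin from where it was at the start of the episode above 0.03 m).
It also fails if it takes over 131 s, if anything falls off the work surface, if the arm or the gripper's body presses on something with over 40 N, if the wrist force passes 120 N, or if a joint passes its speed limit or range.

## Working session

There is one attempt and no reset: what is moved stays moved. The work goes in short steps, Python scripts to look and compute and a tool call to move; the robot and the scene stay as the last step left them, time stands still between calls to the robot, and variables do not carry over. Pictures are saved under pics/ and viewed, at most 14 in all, crops included, and the job is handed in when it is done.

Besides the shell and the picture viewer there is one more tool, called after "Request:" by a JSON object that holds its "fn" and its "kwargs", one argument or row to a line. carry_out: Moves the arm, as the interface text tells. Its arguments: {"type":"object","properties":{"targets":{"type":"array","items":{"type":"object","properties":{"hand":{"type":"number"},"x":{"type":"number"},"y":{"type":"number"},"z":{"type":"number"},"ax":{"type":"number"},"ay":{"type":"number"},"az":{"type":"number"}}}},"newtons":{"type":"number"}},"required":["targets"]}

```bash
mkdir -p pics; cat > h.py <<'E'
import numpy as np, cv2
from plant import read_state, read_camera, camera_params, robot
from scipy.spatial.transform import Rotation as R
def cloud(name):
    im,d=read_camera(name); p=camera_params(name)
    v,u=np.mgrid[:420,:560]
    c=np.stack([(u-p['cx'])/p['fx']*d,-(v-p['cy'])/p['fy']*d,-d],-1)
    Rm=np.array(p['rotation']); 
    if Rm.size==3: Rm=R.from_rotvec(Rm).as_matrix()
    W=c@Rm.T+np.array(p['position']); W[d==0]=np.nan
    return im,d,W
E
python3 - <<'E'
from h import *
for n in('top','side'):
    im,d,W=cloud(n); cv2.imwrite(f'pics/{n}0.png',im); np.savez(f'{n}0.npz',im=im,d=d,W=W)
    print(camera_params(n))
s=read_state(); print({k:np.round(v,3) for k,v in s.items()})
E
```

```text
{'fx': 406.9522144237468, 'fy': 406.9522144237468, 'cx': 281.9752022688021, 'cy': 209.03581833491864, 'position': array([0.41334451, 0.00405859, 1.2248318 ]), 'rotation': array([ 0.07298641, -0.0792511 , -1.55709964])}
{'fx': 506.1270437439161, 'fy': 506.1270437439161, 'cx': 279.5389595863845, 'cy': 209.36102556458724, 'position': array([ 0.3742966 , -1.01037443,  0.83699624]), 'rotation': array([ 0.90879852, -0.07960579, -0.12504191])}
{'t': np.float64(0.1), 'q': array([ 1.102,  0.131,  1.489, -0.   ,  1.523, -0.085]), 'dq': array([ 0.001, -0.003, -0.003,  0.001,  0.   , -0.001]), 'joint_torque': array([ 2.0000e-03, -5.6134e+01, -4.9310e+01,  7.7000e-02,  2.9000e-02,
        0.0000e+00]), 'tool_pos': array([0.225, 0.556, 0.404]), 'orientation': array([-5.990e-01, -3.084e+00,  2.000e-03]), 'force': array([-0.619, -0.525, -0.107]), 'wrist_torque': array([-0.036,  0.008,  0.004]), 'gripper_force': np.float64(0.0), 'opening': np.float64(0.093)}
```

View pics/top0.png

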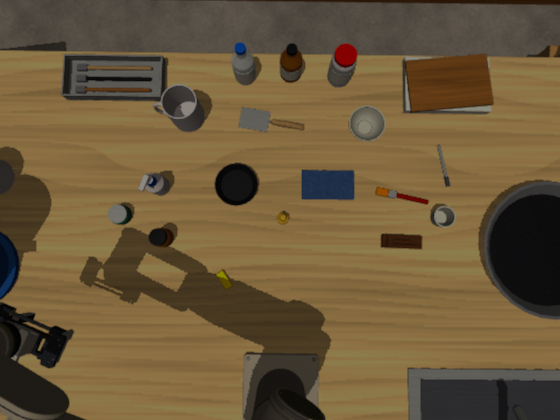

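View pics/side0.png

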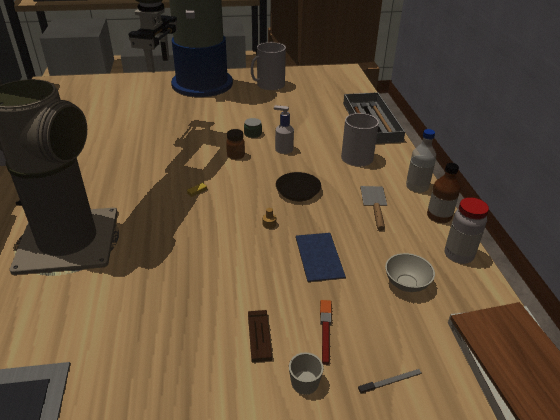

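Top view: dish (237,184), pad (328,185), weight (283,218), jar (161,237), pump (153,184), tin (120,214), brush from (376,190) to (428,202), tablet (401,241), cup (443,216). The side view agrees with this layout.

```bash
cat > m.py <<'E'
from h import *
# colour/height measured regions in the top view: box (u0,u1,v0,v1), nominal heights, HSV test
def ray(name,u,v,z):
    p=camera_params(name); Rm=R.from_rotvec(p['rotation']).as_matrix()
    d=np.stack([(np.asarray(u)-p['cx'])/p['fx'],-(np.asarray(v)-p['cy'])/p['fy'],-np.ones(np.shape(u))],-1)@Rm.T
    o=np.array(p['position']); return o+d*((z-o[2])/d[...,2])[...,None]
def meas(name,mask,z):
    c=max(cv2.findContours(mask.astype(np.uint8),cv2.RETR_EXTERNAL,cv2.CHAIN_APPROX_NONE)[0],key=cv2.contourArea)[:,0]
    P=ray(name,c[:,0].astype(float),c[:,1].astype(float),z)
    r=cv2.minAreaRect((P[:,:2]*1000).astype(np.float32)); b=cv2.boxPoints(r)
    e=b[1]-b[0]; f=b[2]-b[1]; l=e if np.hypot(*e)>np.hypot(*f) else f
    a=np.arctan2(l[1],l[0]); a=(a+np.pi/2)%np.pi-np.pi/2
    return np.round(r[0],1),np.round(r[1],1),round(float(a),3)
E
python3 - <<'E'
from m import *
D=np.load('top0.npz'); im,W=D['im'],D['W']; Z=W[...,2]
hsv=cv2.cvtColor(im,cv2.COLOR_BGR2HSV).astype(int); H,S,V=hsv[...,0],hsv[...,1],hsv[...,2]
def box(u0,u1,v0,v1):
    m=np.zeros(Z.shape,bool); m[v0:v1,u0:u1]=1; return m
print('table z',np.nanmedian(Z[box(300,380,220,235)]))
T={'pad':(box(290,365,160,210)&(H>95)&(H<130)&(S>90),.006),
'dish':(box(205,270,155,215)&(V<75)&(Z>.003),.022),
'weight':(box(270,296,205,230)&(Z>.012),.024),
'jar':(box(145,178,222,252)&(Z>.06),.08),
'pumphead':(box(130,175,165,200)&(Z>.135),.148),
'pumpcollar':(box(130,175,165,200)&(Z>.03)&(Z<.078),.07),
'tin':(box(100,138,198,228)&(Z>.03),.045),
'cup':(box(425,460,200,232)&(Z>.035),.05),
'tablet':(box(375,430,228,255)&(Z>.007)&(V<120),.014),
'brush':(box(368,435,180,210)&(Z>.005)&(S>100),.012),
'brushcol':(box(368,435,180,210)&((H<13)|(H>170))&(S>150),.012),
'orange':(box(368,400,180,210)&(H>4)&(H<15)&(S>190),.012)}
for k,(m,z) in T.items():
    print(k,m.sum(),'z %.3f'%np.nanmedian(Z[m]) if m.any() else '',meas('top',m,z) if m.sum()>4 else '', np.round(np.nanmean(W[m],0),3))
cv2.imwrite('pics/crop0.png',cv2.resize(np.hstack([im[150:260,95:235],im[150:260,270:460]]),None,fx=2.4,fy=2.4,interpolation=cv2.INTER_CUBIC))
E
```

```text
table z -0.0013694504734758084
pad 1455 z 0.005 (array([ 609.8, -137.2]), array([ 85.8, 154.9]), -1.563) [ 0.609 -0.137  0.005]
dish 975 z 0.008 (array([602.7, 139.6]), array([123.8, 122.5]), 0.018) [0.607 0.141 0.01 ]
weight 115 z 0.025 (array([502.2,   1. ]), array([32.6, 32.6]), 0.012) [0.502 0.    0.03 ]
jar 262 z 0.079 (array([441.7, 349.6]), array([44.8, 50.7]), -1.558) [0.441 0.35  0.078]
pumphead 104 z 0.147 (array([584.5, 372.9]), array([16.6, 44. ]), -0.336) [0.585 0.373 0.146]
pumpcollar 188 z 0.071 (array([591.9, 358.2]), array([57. , 56.5]), 1.151) [0.591 0.356 0.064]
tin 334 z 0.043 (array([506.4, 478.9]), array([56., 58.]), -1.522) [0.507 0.479 0.042]
cup 160 z 0.046 (array([ 511.3, -469.4]), array([62.5, 62.9]), -0.793) [ 0.512 -0.474  0.045]
tablet 543 z 0.013 (array([ 438.6, -354.7]), array([119.4,  39.9]), 1.541) [ 0.439 -0.355  0.013]
brush 267 z 0.010 (array([ 567.4, -389.5]), array([95. , 14.8]), 1.35) [ 0.576 -0.354  0.01 ]
brushcol 147 z 0.010 (array([ 568.9, -391.3]), array([95.7, 13.9]), 1.362) [ 0.569 -0.392  0.009]
orange 3 z 0.010  [ 0.582 -0.34   0.009]
```

View pics/crop0.png

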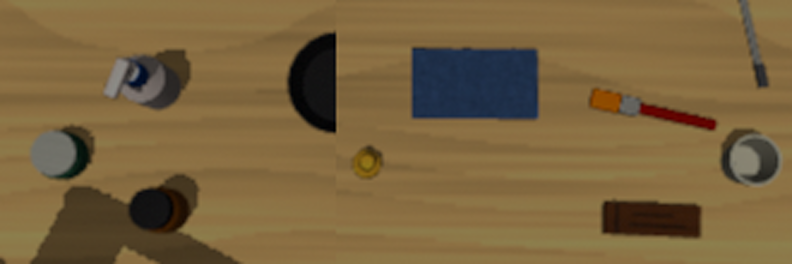

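Measured sizes match the given ones: tablet 119x40, pump head 17x44, pad about 1 px small, pad–dish distance 277 mm. I'll swing to mid-bench first and turn the closing axis onto world x.

Request:
{"fn": "carry_out", "kwargs": {
  "targets": [
    {"hand": 100, "x": -0.388, "y": -0.227, "z": 0, "ax": 0, "ay": 0, "az": 1.187},
    {"hand": 100, "x": -0.388, "y": -0.227, "z": 0, "ax": 0, "ay": 0, "az": 1.187},
    {"hand": 100, "x": -0.388, "y": -0.227, "z": 0, "ax": 0, "ay": 0, "az": 1.187},
    {"hand": 100, "x": -0.388, "y": -0.227, "z": 0, "ax": 0, "ay": 0, "az": 1.187},
    {"hand": 100, "x": -0.388, "y": -0.227, "z": 0, "ax": 0, "ay": 0, "az": 1.187},
    {"hand": 100, "x": -0.388, "y": -0.227, "z": 0, "ax": 0, "ay": 0, "az": 1.187},
    {"hand": 100, "x": -0.388, "y": -0.227, "z": 0, "ax": 0, "ay": 0, "az": 1.187},
    {"hand": 100, "x": -0.388, "y": -0.227, "z": 0, "ax": 0, "ay": 0, "az": 1.187}
  ]
}}

```text
t: 1.1
tool_pos: [0.501, 0.1975, 0.4042]
orientation: [2.227, 2.216, -0.002]
force: [-0.8, 1.0, 0.0]
opening: 0.0929
gripper_force: 0.0
```

Request:
{"fn": "carry_out", "kwargs": {
  "targets": [
    {"hand": 100, "x": -0.06, "y": -0.007, "z": 0.015, "ax": 0, "ay": 0, "az": 0.03},
    {"hand": 100, "x": -0.12, "y": -0.014, "z": 0.03, "ax": 0, "ay": 0, "az": 0.03},
    {"hand": 100, "x": -0.18, "y": -0.021, "z": 0.045, "ax": 0, "ay": 0, "az": 0.03},
    {"hand": 100, "x": -0.24, "y": -0.028, "z": 0.06, "ax": 0, "ay": 0, "az": 0.03},
    {"hand": 100, "x": -0.3, "y": -0.035, "z": 0.075, "ax": 0, "ay": 0, "az": 0.03},
    {"hand": 100, "x": -0.36, "y": -0.042, "z": 0.09, "ax": 0, "ay": 0, "az": 0.03},
    {"hand": 100, "x": -0.42, "y": -0.048, "z": 0.105, "ax": 0, "ay": 0, "az": 0.03},
    {"hand": 100, "x": -0.47, "y": -0.055, "z": 0.12, "ax": 0, "ay": 0, "az": 0.03}
  ]
}}

```text
t: 2.1
tool_pos: [0.4441, -0.2707, 0.2842]
orientation: [-2.254, -2.189, -0.001]
force: [0.8, 0.4, 0.2]
opening: 0.0933
gripper_force: 0.0
```

Request:
{"fn": "carry_out", "kwargs": {
  "targets": [
    {"hand": 100, "x": -0.055, "y": -0.004, "z": 0.01, "ax": 0, "ay": 0, "az": 0},
    {"hand": 100, "x": -0.085, "y": -0.006, "z": 0.03, "ax": 0, "ay": 0, "az": 0},
    {"hand": 100, "x": -0.085, "y": -0.006, "z": 0.05, "ax": 0, "ay": 0, "az": 0},
    {"hand": 100, "x": -0.085, "y": -0.006, "z": 0.05, "ax": 0, "ay": 0, "az": 0},
    {"hand": 100, "x": -0.085, "y": -0.006, "z": 0.05, "ax": 0, "ay": 0, "az": 0}
  ]
}}

```text
t: 2.72
tool_pos: [0.4364, -0.3529, 0.235]
orientation: [-2.252, -2.19, -0.0]
force: [0.3, -1.0, 1.2]
opening: 0.0927
gripper_force: 0.0
```

```bash
python3 - <<'E'
from h import *
s=read_state(); print(np.round(s['tool_pos'],4),np.round(s['orientation'],3),s['t'])
im,d,W=cloud('side'); cv2.imwrite('pics/s1.png',cv2.resize(im[230:400,180:420],None,fx=3,fy=3,interpolation=cv2.INTER_CUBIC))
E
```

```text
[ 0.4364 -0.3529  0.235 ] [-2.252 -2.19  -0.   ] 2.725
```

View pics/s1.png

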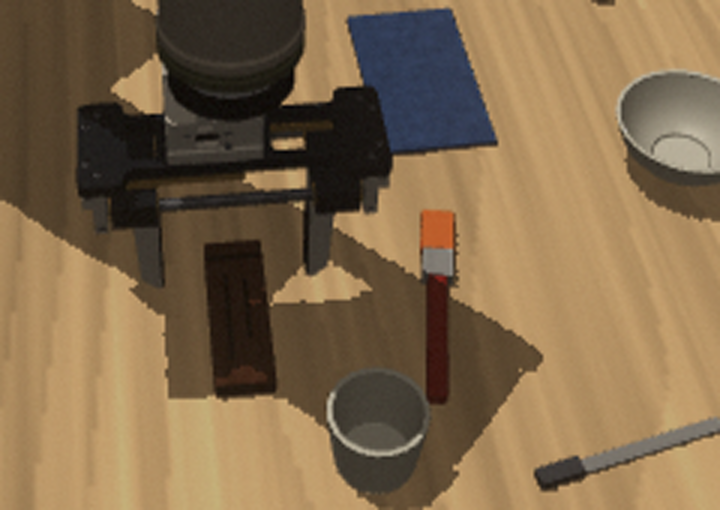

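The fingers (tips at about (150,280) and (318,270) in the crop) straddle the tablet at (240,320). Next: descend, grip and lift.

Request:
{"fn": "carry_out", "kwargs": {
  "targets": [
    {"hand": 100, "z": 0.03},
    {"hand": 100, "z": 0.044},
    {"hand": 100, "z": 0.044},
    {"hand": 0, "z": 0.044},
    {"hand": 0, "z": 0.044},
    {"hand": 0, "z": 0.044},
    {"hand": 0, "z": 0.044},
    {"hand": 0, "z": 0.044}
  ],
  "newtons": 25
}}

```text
schema error: expected keys hand, x, y, z, ax, ay, az
```

Request:
{"fn": "carry_out", "kwargs": {
  "targets": [
    {"hand": 0},
    {"hand": 0},
    {"hand": 0},
    {"hand": 0, "z": -0.01},
    {"hand": 0, "z": -0.03},
    {"hand": 0, "z": -0.05},
    {"hand": 0, "z": -0.07},
    {"hand": 0, "z": -0.07}
  ]
}}

```text
schema error: expected keys hand, x, y, z, ax, ay, az
```

Request:
{"fn": "carry_out", "kwargs": {
  "targets": [
    {"hand": 100, "x": 0, "y": 0, "z": 0.03, "ax": 0, "ay": 0, "az": 0},
    {"hand": 100, "x": 0, "y": 0, "z": 0.044, "ax": 0, "ay": 0, "az": 0},
    {"hand": 100, "x": 0, "y": 0, "z": 0.044, "ax": 0, "ay": 0, "az": 0},
    {"hand": 0, "x": 0, "y": 0, "z": 0.044, "ax": 0, "ay": 0, "az": 0},
    {"hand": 0, "x": 0, "y": 0, "z": 0.044, "ax": 0, "ay": 0, "az": 0},
    {"hand": 0, "x": 0, "y": 0, "z": 0.044, "ax": 0, "ay": 0, "az": 0},
    {"hand": 0, "x": 0, "y": 0, "z": 0.044, "ax": 0, "ay": 0, "az": 0},
    {"hand": 0, "x": 0, "y": 0, "z": 0.044, "ax": 0, "ay": 0, "az": 0}
  ],
  "newtons": 25
}}

```text
t: 3.78
tool_pos: [0.4359, -0.3542, 0.1908]
orientation: [2.254, 2.188, 0.0]
force: [-0.9, 0.0, 0.9]
opening: 0.0477
gripper_force: 0.0
```

Request:
{"fn": "carry_out", "kwargs": {
  "targets": [
    {"hand": 0, "x": 0, "y": 0, "z": 0, "ax": 0, "ay": 0, "az": 0},
    {"hand": 0, "x": 0, "y": 0, "z": 0, "ax": 0, "ay": 0, "az": 0},
    {"hand": 0, "x": 0, "y": 0, "z": 0, "ax": 0, "ay": 0, "az": 0},
    {"hand": 0, "x": 0, "y": 0, "z": -0.01, "ax": 0, "ay": 0, "az": 0},
    {"hand": 0, "x": 0, "y": 0, "z": -0.03, "ax": 0, "ay": 0, "az": 0},
    {"hand": 0, "x": 0, "y": 0, "z": -0.06, "ax": 0, "ay": 0, "az": 0},
    {"hand": 0, "x": 0, "y": 0, "z": -0.06, "ax": 0, "ay": 0, "az": 0}
  ]
}}

```text
t: 4.65
tool_pos: [0.4371, -0.3554, 0.2552]
orientation: [2.249, 2.183, 0.0]
force: [1.1, 0.5, -0.9]
opening: 0.0396
gripper_force: 25.0
```

Request:
{"fn": "carry_out", "kwargs": {
  "targets": [
    {"hand": 0, "x": 0.03, "y": 0.022, "z": 0, "ax": 0, "ay": 0, "az": -0.01},
    {"hand": 0, "x": 0.07, "y": 0.053, "z": 0, "ax": 0, "ay": 0, "az": -0.02},
    {"hand": 0, "x": 0.11, "y": 0.083, "z": 0, "ax": 0, "ay": 0, "az": -0.038},
    {"hand": 0, "x": 0.15, "y": 0.113, "z": 0, "ax": 0, "ay": 0, "az": -0.038},
    {"hand": 0, "x": 0.19, "y": 0.143, "z": 0, "ax": 0, "ay": 0, "az": -0.038},
    {"hand": 0, "x": 0.222, "y": 0.168, "z": 0, "ax": 0, "ay": 0, "az": -0.038},
    {"hand": 0, "x": 0.222, "y": 0.168, "z": 0, "ax": 0, "ay": 0, "az": -0.038},
    {"hand": 0, "x": 0.222, "y": 0.168, "z": 0.02, "ax": 0, "ay": 0, "az": -0.038}
  ]
}}

```text
t: 5.65
tool_pos: [0.611, -0.1378, 0.2315]
orientation: [2.21, 2.229, 0.002]
force: [-0.5, 0.9, -0.8]
opening: 0.04
gripper_force: 25.0
```

Request:
{"fn": "carry_out", "kwargs": {
  "targets": [
    {"hand": 0, "x": 0, "y": 0, "z": 0.015, "ax": 0, "ay": 0, "az": 0},
    {"hand": 0, "x": 0, "y": 0, "z": 0.027, "ax": 0, "ay": 0, "az": 0},
    {"hand": 0, "x": 0, "y": 0, "z": 0.033, "ax": 0, "ay": 0, "az": 0},
    {"hand": 0, "x": 0, "y": 0, "z": 0.033, "ax": 0, "ay": 0, "az": 0},
    {"hand": 80, "x": 0, "y": 0, "z": 0.033, "ax": 0, "ay": 0, "az": 0},
    {"hand": 80, "x": 0, "y": 0, "z": 0.033, "ax": 0, "ay": 0, "az": 0},
    {"hand": 80, "x": 0, "y": 0, "z": 0.033, "ax": 0, "ay": 0, "az": 0},
    {"hand": 80, "x": 0, "y": 0, "z": -0.02, "ax": 0, "ay": 0, "az": 0}
  ]
}}

```text
t: 6.65
tool_pos: [0.6081, -0.1366, 0.2459]
orientation: [-2.206, -2.224, 0.007]
force: [1.0, 0.6, -0.1]
opening: 0.0727
gripper_force: 0.0
```

Request:
{"fn": "carry_out", "kwargs": {
  "targets": [
    {"hand": 80, "x": 0.04, "y": -0.03, "z": -0.02, "ax": 0, "ay": 0, "az": 0},
    {"hand": 80, "x": 0.08, "y": -0.06, "z": -0.02, "ax": 0, "ay": 0, "az": 0},
    {"hand": 80, "x": 0.12, "y": -0.09, "z": -0.02, "ax": 0, "ay": 0, "az": 0},
    {"hand": 80, "x": 0.139, "y": -0.107, "z": -0.02, "ax": 0, "ay": 0, "az": 0},
    {"hand": 80, "x": 0.139, "y": -0.107, "z": -0.02, "ax": 0, "ay": 0, "az": 0}
  ]
}}

```text
t: 7.28
tool_pos: [0.5016, 0.002, 0.2709]
orientation: [2.21, 2.233, 0.0]
force: [-1.2, -1.1, 0.7]
opening: 0.0741
gripper_force: 0.0
```

```bash
python3 - <<'E'
from m import *
s=read_state(); print(np.round(s['tool_pos'],4),np.round(s['orientation'],3),s['t'])
im,d,W=cloud('top'); Z=W[...,2]
hsv=cv2.cvtColor(im,cv2.COLOR_BGR2HSV).astype(int); H,S,V=hsv[...,0],hsv[...,1],hsv[...,2]
b=np.zeros(Z.shape,bool); b[160:210,295:365]=1
print('tablet',meas('top',b&(H<25)&(Z>.012)&(Z<.035)&(V<120),.02)); print('pad',meas('top',b&(((H>95)&(H<130)&(S>90))|((Z>.012)&(Z<.035))),.006))
i2,d,W=cloud('side')
cv2.imwrite('pics/s2.png',np.hstack([cv2.resize(im[150:240,250:370],(400,300)),cv2.resize(i2[170:290,230:390],(400,300))]))
E
```

```text
[0.5016 0.002  0.2709] [2.21  2.233 0.   ] 7.275
tablet (array([ 609.3, -140.2]), array([ 39.3, 114.1]), -1.558)
pad (array([ 608.6, -137.4]), array([ 82.7, 155. ]), -1.558)
```

View pics/s2.png

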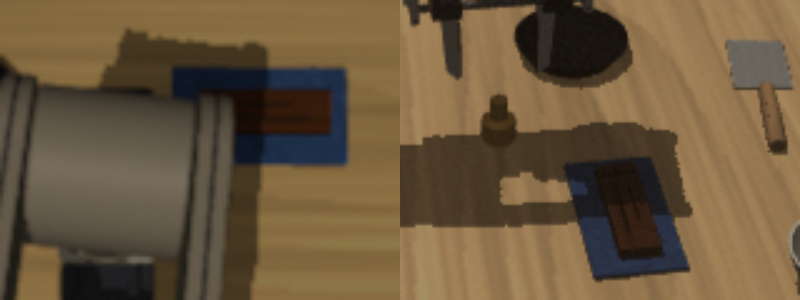

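The tablet lies on the pad centre (left crop around (260,110), right crop around (630,210)). It measures (609,-139) with the long side parallel to the pad's. Now the weight.

Request:
{"fn": "carry_out", "kwargs": {
  "targets": [
    {"hand": 80, "x": 0, "y": 0, "z": 0.035, "ax": 0, "ay": 0, "az": 0},
    {"hand": 80, "x": 0, "y": 0, "z": 0.056, "ax": 0, "ay": 0, "az": 0},
    {"hand": 40, "x": 0, "y": 0, "z": 0.056, "ax": 0, "ay": 0, "az": 0},
    {"hand": 0, "x": 0, "y": 0, "z": 0.056, "ax": 0, "ay": 0, "az": 0},
    {"hand": 0, "x": 0, "y": 0, "z": 0.056, "ax": 0, "ay": 0, "az": 0},
    {"hand": 0, "x": 0, "y": 0, "z": 0.056, "ax": 0, "ay": 0, "az": 0},
    {"hand": 0, "x": 0, "y": 0, "z": 0.056, "ax": 0, "ay": 0, "az": 0},
    {"hand": 0, "x": 0, "y": 0, "z": 0.056, "ax": 0, "ay": 0, "az": 0}
  ]
}}

```text
t: 8.38
tool_pos: [0.5025, 0.0009, 0.215]
orientation: [2.212, 2.23, 0.001]
force: [3.2, 0.6, 1.5]
opening: 0.0194
gripper_force: 1.3
```

Request:
{"fn": "carry_out", "kwargs": {
  "targets": [
    {"hand": 0, "x": 0, "y": 0, "z": 0, "ax": 0, "ay": 0, "az": 0},
    {"hand": 0, "x": 0, "y": 0, "z": 0, "ax": 0, "ay": 0, "az": 0},
    {"hand": 0, "x": 0, "y": 0, "z": 0, "ax": 0, "ay": 0, "az": 0},
    {"hand": 0, "x": 0, "y": 0, "z": 0, "ax": 0, "ay": 0, "az": 0},
    {"hand": 0, "x": 0, "y": 0, "z": -0.01, "ax": 0, "ay": 0, "az": 0},
    {"hand": 0, "x": 0, "y": 0, "z": -0.03, "ax": 0, "ay": 0, "az": 0},
    {"hand": 0, "x": 0, "y": 0, "z": -0.05, "ax": 0, "ay": 0, "az": 0},
    {"hand": 0, "x": 0, "y": 0, "z": -0.06, "ax": 0, "ay": 0, "az": 0}
  ]
}}

```text
t: 9.38
tool_pos: [0.5025, 0.0008, 0.276]
orientation: [2.212, 2.23, 0.001]
force: [0.7, 0.8, -3.1]
opening: 0.0181
gripper_force: 24.9
```

Request:
{"fn": "carry_out", "kwargs": {
  "targets": [
    {"hand": 0, "x": -0.03, "y": 0.022, "z": 0, "ax": 0, "ay": 0, "az": 0},
    {"hand": 0, "x": -0.065, "y": 0.05, "z": 0, "ax": 0, "ay": 0, "az": 0},
    {"hand": 0, "x": -0.1, "y": 0.076, "z": 0, "ax": 0, "ay": 0, "az": 0},
    {"hand": 0, "x": -0.13, "y": 0.1, "z": 0, "ax": 0, "ay": 0, "az": 0},
    {"hand": 0, "x": -0.14, "y": 0.106, "z": 0, "ax": 0, "ay": 0, "az": 0},
    {"hand": 0, "x": -0.14, "y": 0.106, "z": 0.02, "ax": 0, "ay": 0, "az": 0},
    {"hand": 0, "x": -0.14, "y": 0.106, "z": 0.032, "ax": 0, "ay": 0, "az": 0},
    {"hand": 0, "x": -0.14, "y": 0.106, "z": 0.039, "ax": 0, "ay": 0, "az": 0}
  ]
}}

```text
t: 10.38
tool_pos: [0.6085, -0.1371, 0.2344]
orientation: [-2.21, -2.23, 0.002]
force: [-15.5, 5.0, 33.3]
opening: 0.0176
gripper_force: 25.3
```

Request:
{"fn": "carry_out", "kwargs": {
  "targets": [
    {"hand": 0, "x": 0, "y": 0, "z": 0, "ax": 0, "ay": 0, "az": 0},
    {"hand": 0, "x": 0, "y": 0, "z": 0.001, "ax": 0, "ay": 0, "az": 0},
    {"hand": 80, "x": 0, "y": 0, "z": 0.001, "ax": 0, "ay": 0, "az": 0},
    {"hand": 80, "x": 0, "y": 0, "z": 0.001, "ax": 0, "ay": 0, "az": 0},
    {"hand": 80, "x": 0, "y": 0, "z": 0.001, "ax": 0, "ay": 0, "az": 0},
    {"hand": 80, "x": 0, "y": 0, "z": -0.03, "ax": 0, "ay": 0, "az": 0},
    {"hand": 100, "x": 0, "y": 0, "z": -0.08, "ax": 0, "ay": 0, "az": 0},
    {"hand": 100, "x": 0, "y": 0, "z": -0.12, "ax": 0, "ay": 0, "az": 0}
  ]
}}

```text
t: 11.38
tool_pos: [0.6096, -0.1384, 0.3579]
orientation: [2.212, 2.229, 0.001]
force: [1.0, 0.3, -0.9]
opening: 0.0731
gripper_force: 0.0
```

Request:
{"fn": "carry_out", "kwargs": {
  "targets": [
    {"hand": 100, "x": 0.055, "y": -0.019, "z": 0, "ax": 0, "ay": 0, "az": 0},
    {"hand": 100, "x": 0.11, "y": -0.037, "z": 0, "ax": 0, "ay": 0, "az": 0},
    {"hand": 100, "x": 0.165, "y": -0.056, "z": 0, "ax": 0, "ay": 0, "az": 0},
    {"hand": 100, "x": 0.22, "y": -0.074, "z": 0, "ax": 0, "ay": 0, "az": 0},
    {"hand": 100, "x": 0.275, "y": -0.093, "z": 0, "ax": 0, "ay": 0, "az": 0},
    {"hand": 100, "x": 0.33, "y": -0.111, "z": 0, "ax": 0, "ay": 0, "az": 0},
    {"hand": 100, "x": 0.385, "y": -0.13, "z": 0, "ax": 0, "ay": 0, "az": 0},
    {"hand": 100, "x": 0.44, "y": -0.148, "z": 0, "ax": 0, "ay": 0, "az": 0}
  ]
}}

```text
t: 12.38
tool_pos: [0.4571, 0.3021, 0.3562]
orientation: [2.212, 2.23, 0.002]
force: [0.4, 1.1, 0.2]
opening: 0.093
gripper_force: 0.0
```

Request:
{"fn": "carry_out", "kwargs": {
  "targets": [
    {"hand": 100, "x": 0.049, "y": -0.016, "z": 0, "ax": 0, "ay": 0, "az": 0},
    {"hand": 100, "x": 0.049, "y": -0.016, "z": 0.02, "ax": 0, "ay": 0, "az": 0},
    {"hand": 100, "x": 0.049, "y": -0.016, "z": 0.05, "ax": 0, "ay": 0, "az": 0},
    {"hand": 100, "x": 0.049, "y": -0.016, "z": 0.05, "ax": 0, "ay": 0, "az": 0}
  ]
}}

```text
t: 12.88
tool_pos: [0.4407, 0.3479, 0.3024]
orientation: [-2.212, -2.229, 0.01]
force: [0.9, 0.4, 0.7]
opening: 0.0929
gripper_force: 0.0
```

```bash
python3 - <<'E'
from m import *
s=read_state(); print(np.round(s['tool_pos'],4),np.round(s['orientation'],3),s['t'])
im,d,W=cloud('top'); Z=W[...,2]
hsv=cv2.cvtColor(im,cv2.COLOR_BGR2HSV).astype(int); H,S,V=hsv[...,0],hsv[...,1],hsv[...,2]
b=np.zeros(Z.shape,bool); b[160:210,295:365]=1
print('tablet',meas('top',b&(H<25)&(Z>.012)&(Z<.08),.02)); print('pad',meas('top',b&(((H>95)&(H<130)&(S>90))|((Z>.012)&(Z<.035))),.006))
print('weight foot',meas('top',b&(Z>.032)&(Z<.09),.044),'knob',meas('top',b&(Z>.06),.07))
i2,d,W2=cloud('side'); Z2=W2[...,2]
hsv=cv2.cvtColor(i2,cv2.COLOR_BGR2HSV).astype(int)
c=np.zeros(Z2.shape,bool); c[125:165,215:255]=1
m=c&(Z2>.071)&(Z2<.095); print('jar lid side',m.sum(),np.round(np.nanmedian(W2[m],0),3), meas('side',m,.08))
cv2.imwrite('pics/s3.png',np.hstack([cv2.resize(im[150:240,250:370],(400,300)),cv2.resize(i2[80:200,170:330],(400,300))]))
E
```

```text
[0.4407 0.3479 0.3024] [-2.212 -2.229  0.01 ] 12.875
tablet (array([ 610.9, -140. ]), array([ 36.3, 114.3]), -1.558)
pad (array([ 608.6, -137.2]), array([ 82.7, 155.3]), -1.558)
weight foot (array([ 608.4, -137.1]), array([32.7, 35.4]), -1.558) knob (array([ 607.8, -137.5]), array([14.2, 16.5]), -0.774)
jar lid side 136 [0.443 0.342 0.078] (array([442.5, 339.2]), array([61.2, 45.4]), 1.487)
```

View pics/s3.png

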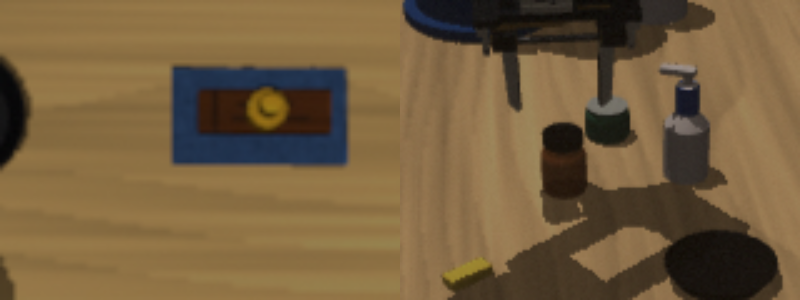

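The weight stands on the tablet centre (left crop (268,108)), and the jar (right crop (563,160)) sits below the fingers. Next: descend and grip.

Request:
{"fn": "carry_out", "kwargs": {
  "targets": [
    {"hand": 100, "x": 0, "y": 0, "z": 0.02, "ax": 0, "ay": 0, "az": 0},
    {"hand": 100, "x": 0, "y": 0, "z": 0.045, "ax": 0, "ay": 0, "az": 0},
    {"hand": 100, "x": 0, "y": 0, "z": 0.07, "ax": 0, "ay": 0, "az": 0},
    {"hand": 100, "x": 0, "y": 0, "z": 0.093, "ax": 0, "ay": 0, "az": 0},
    {"hand": 100, "x": 0, "y": 0, "z": 0.093, "ax": 0, "ay": 0, "az": 0},
    {"hand": 0, "x": 0, "y": 0, "z": 0.093, "ax": 0, "ay": 0, "az": 0},
    {"hand": 0, "x": 0, "y": 0, "z": 0.093, "ax": 0, "ay": 0, "az": 0},
    {"hand": 0, "x": 0, "y": 0, "z": 0.093, "ax": 0, "ay": 0, "az": 0}
  ],
  "newtons": 25
}}

```text
t: 13.98
tool_pos: [0.442, 0.3496, 0.2138]
orientation: [2.212, 2.23, 0.003]
force: [-0.1, -0.1, -0.8]
opening: 0.0677
gripper_force: 0.0
```

Request:
{"fn": "carry_out", "kwargs": {
  "targets": [
    {"hand": 0, "x": 0, "y": 0, "z": 0, "ax": 0, "ay": 0, "az": 0},
    {"hand": 0, "x": 0, "y": 0, "z": 0, "ax": 0, "ay": 0, "az": 0},
    {"hand": 0, "x": 0, "y": 0, "z": 0, "ax": 0, "ay": 0, "az": 0},
    {"hand": 0, "x": 0, "y": 0, "z": 0, "ax": 0, "ay": 0, "az": 0},
    {"hand": 0, "x": 0, "y": 0, "z": -0.01, "ax": 0, "ay": 0, "az": 0},
    {"hand": 0, "x": 0, "y": 0, "z": -0.03, "ax": 0, "ay": 0, "az": 0},
    {"hand": 0, "x": 0, "y": 0, "z": -0.05, "ax": 0, "ay": 0, "az": 0},
    {"hand": 0, "x": 0, "y": 0, "z": -0.06, "ax": 0, "ay": 0, "az": 0}
  ]
}}

```text
t: 14.98
tool_pos: [0.4421, 0.3497, 0.2754]
orientation: [2.212, 2.23, 0.005]
force: [0.5, 0.4, -1.7]
opening: 0.0552
gripper_force: 25.0
```

Request:
{"fn": "carry_out", "kwargs": {
  "targets": [
    {"hand": 0, "x": -0.02, "y": 0.009, "z": 0, "ax": 0, "ay": 0, "az": 0},
    {"hand": 0, "x": -0.055, "y": 0.026, "z": 0, "ax": 0, "ay": 0, "az": 0},
    {"hand": 0, "x": -0.1, "y": 0.047, "z": 0, "ax": 0, "ay": 0, "az": 0},
    {"hand": 0, "x": -0.145, "y": 0.068, "z": 0, "ax": 0, "ay": 0, "az": 0},
    {"hand": 0, "x": -0.19, "y": 0.088, "z": 0, "ax": 0, "ay": 0, "az": 0},
    {"hand": 0, "x": -0.235, "y": 0.109, "z": 0, "ax": 0, "ay": 0, "az": 0},
    {"hand": 0, "x": -0.275, "y": 0.128, "z": 0, "ax": 0, "ay": 0, "az": 0},
    {"hand": 0, "x": -0.305, "y": 0.142, "z": 0, "ax": 0, "ay": 0, "az": 0}
  ]
}}

```text
t: 15.98
tool_pos: [0.5866, 0.0436, 0.2733]
orientation: [2.213, 2.229, 0.0]
force: [0.3, 1.2, -2.5]
opening: 0.0554
gripper_force: 25.0
```

Request:
{"fn": "carry_out", "kwargs": {
  "targets": [
    {"hand": 0, "x": -0.028, "y": 0.013, "z": 0, "ax": 0, "ay": 0, "az": 0},
    {"hand": 0, "x": -0.043, "y": 0.02, "z": 0, "ax": 0, "ay": 0, "az": 0},
    {"hand": 0, "x": -0.043, "y": 0.02, "z": 0, "ax": 0, "ay": 0, "az": 0},
    {"hand": 0, "x": -0.043, "y": 0.02, "z": 0.02, "ax": 0, "ay": 0, "az": 0},
    {"hand": 0, "x": -0.043, "y": 0.02, "z": 0.04, "ax": 0, "ay": 0, "az": 0},
    {"hand": 0, "x": -0.043, "y": 0.02, "z": 0.052, "ax": 0, "ay": 0, "az": 0},
    {"hand": 0, "x": -0.043, "y": 0.02, "z": 0.058, "ax": 0, "ay": 0, "az": 0},
    {"hand": 0, "x": -0.043, "y": 0.02, "z": 0.06, "ax": 0, "ay": 0, "az": 0}
  ]
}}

```text
t: 16.98
tool_pos: [0.6061, 0.003, 0.2131]
orientation: [-2.211, -2.23, 0.001]
force: [-9.4, 1.3, 14.4]
opening: 0.0553
gripper_force: 25.0
```

Request:
{"fn": "carry_out", "kwargs": {
  "targets": [
    {"hand": 0, "x": 0, "y": 0, "z": 0, "ax": 0, "ay": 0, "az": 0},
    {"hand": 100, "x": 0, "y": 0, "z": 0, "ax": 0, "ay": 0, "az": 0},
    {"hand": 100, "x": 0, "y": 0, "z": 0, "ax": 0, "ay": 0, "az": 0},
    {"hand": 100, "x": 0, "y": 0, "z": 0, "ax": 0, "ay": 0, "az": 0},
    {"hand": 100, "x": 0, "y": 0, "z": 0, "ax": 0, "ay": 0, "az": 0},
    {"hand": 100, "x": 0, "y": 0, "z": -0.03, "ax": 0, "ay": 0, "az": 0},
    {"hand": 100, "x": 0, "y": 0, "z": -0.09, "ax": 0, "ay": 0, "az": 0},
    {"hand": 100, "x": 0, "y": 0, "z": -0.15, "ax": 0, "ay": 0, "az": 0}
  ]
}}

```text
t: 17.98
tool_pos: [0.606, 0.0026, 0.3638]
orientation: [-2.212, -2.23, 0.001]
force: [1.8, 0.7, -0.3]
opening: 0.0926
gripper_force: 0.0
```

```bash
python3 - <<'E'
from m import *
im,d,W=cloud('top'); Z=W[...,2]
b=np.zeros(Z.shape,bool); b[165:200,130:175]=1
print('head',meas('top',b&(Z>.138),.147), np.round(np.nanmean(W[b&(Z>.138)],0),4))
i2,d,W2=cloud('side'); Z2=W2[...,2]
hsv=cv2.cvtColor(i2,cv2.COLOR_BGR2HSV).astype(int)
c=np.zeros(Z2.shape,bool); c[100:155,265:300]=1
m=c&(hsv[...,0]>100)&(hsv[...,0]<130)&(hsv[...,1]>100)
v,u=np.nonzero(m); print('collar px',m.sum(),u.min(),u.max(),v.min(),v.max())
P=np.nanmedian(W2[m],0); cp=np.array(camera_params('side')['position']); h=(P-cp)[:2]; h/=np.hypot(*h)
print('collar front',np.round(P,4),'axis',np.round(P[:2]+h*13,4))
m=c&(Z2>.01)&(Z2<.07); P=np.nanmedian(W2[m],0); print('body front',np.round(P,3),'axis',np.round(P[:2]+h*0.026,4))
print('collar axis', np.round(np.nanmedian(W2[c&(Z2>.09)&(Z2<.126)],0)[:2]+h*.013,4))
c=np.zeros(Z2.shape,bool); c[160:230,250:330]=1
m=c&(Z2>.074)&(Z2<.095);print('jar lid', meas('side',m,.08))
cv2.imwrite('pics/s4.png',cv2.resize(i2[90:290,200:360],(480,600)))
E
```

```text
head (array([584.6, 373.2]), array([16.6, 44.1]), -0.336) [0.5848 0.3734 0.1464]Traceback (most recent call last):
  File "<stdin>", line 9, in <module>
    return umr_minimum(a, axis, None, out, keepdims, initial, where)
ValueError: zero-size array to reduction operation minimum which has no identity
```

Request:
{"fn": "carry_out", "kwargs": {
  "targets": [
    {"hand": 100, "x": 0.05, "y": 0, "z": -0.03, "ax": 0, "ay": 0, "az": -0.18},
    {"hand": 100, "x": 0.1, "y": 0, "z": -0.048, "ax": 0, "ay": 0, "az": -0.36},
    {"hand": 100, "x": 0.15, "y": 0, "z": -0.048, "ax": 0, "ay": 0, "az": -0.54},
    {"hand": 100, "x": 0.2, "y": -0.005, "z": -0.048, "ax": 0, "ay": 0, "az": -0.72},
    {"hand": 100, "x": 0.25, "y": -0.005, "z": -0.048, "ax": 0, "ay": 0, "az": -0.9},
    {"hand": 100, "x": 0.3, "y": -0.008, "z": -0.048, "ax": 0, "ay": 0, "az": -1.08},
    {"hand": 100, "x": 0.34, "y": -0.008, "z": -0.048, "ax": 0, "ay": 0, "az": -1.227},
    {"hand": 100, "x": 0.366, "y": -0.008, "z": -0.048, "ax": 0, "ay": 0, "az": -1.227}
  ]
}}

```text
t: 19.08
tool_pos: [0.5949, 0.3707, 0.4099]
orientation: [-0.519, -3.098, 0.0]
force: [0.5, 0.4, 0.7]
opening: 0.0931
gripper_force: 0.0
```

Request:
{"fn": "carry_out", "kwargs": {
  "targets": [
    {"hand": 100, "x": 0, "y": 0, "z": 0, "ax": 0, "ay": 0, "az": 0},
    {"hand": 100, "x": 0, "y": 0, "z": 0, "ax": 0, "ay": 0, "az": 0}
  ]
}}

```text
t: 19.32
tool_pos: [0.5955, 0.368, 0.4102]
orientation: [-0.525, -3.097, 0.001]
force: [0.2, 0.0, 0.1]
opening: 0.0928
gripper_force: 0.0
```

```bash
python3 - <<'E'
from m import *
s=read_state(); print(np.round(s['tool_pos'],4),np.round(s['orientation'],3),s['t'])
M=R.from_rotvec(s['orientation']).as_matrix(); print('yaw y',np.arctan2(M[1,1],M[0,1]))
i2,d,W2=cloud('side'); Z2=W2[...,2]
c=np.zeros(Z2.shape,bool); c[100:155,265:300]=1
cp=np.array(camera_params('side')['position'])
for n,a,b,r in(('collar',.095,.124,.013),('body',.012,.066,.026)):
    m=c&(Z2>a)&(Z2<b); P=np.nanmedian(W2[m],0); h=(P-cp)[:2]; h/=np.hypot(*h); print(n,m.sum(),np.round(P,3),np.round(P[:2]+h*r,4))
c=np.zeros(Z2.shape,bool); c[160:230,250:330]=1
m=c&(Z2>.074)&(Z2<.095);print('jar lid', m.sum(), m.any() and meas('side',m,.08))
im,d,W=cloud('top'); Z=W[...,2]; c[:]=0; c[150:215,262:305]=1; m=c&(Z>.07)&(Z<.1); print('jar top',m.any() and meas('top',m,.08))
cv2.imwrite('pics/s4.png',cv2.resize(i2[60:260,200:360],(480,600)))
E
```

```text
[0.5955 0.368  0.4102] [-5.250e-01 -3.097e+00  1.000e-03] 19.325
yaw y 1.2347152167170312
collar 94 [0.597 0.358 0.112] [0.5989 0.3708]
body 285 [0.594 0.345 0.039] [0.5984 0.3704]
jar lid 197 (array([606.1,  -3. ]), array([51.9, 45.7]), 1.397)
jar top (array([605. ,   5.3]), array([46.1, 48.4]), -1.558)
```

View pics/s4.png

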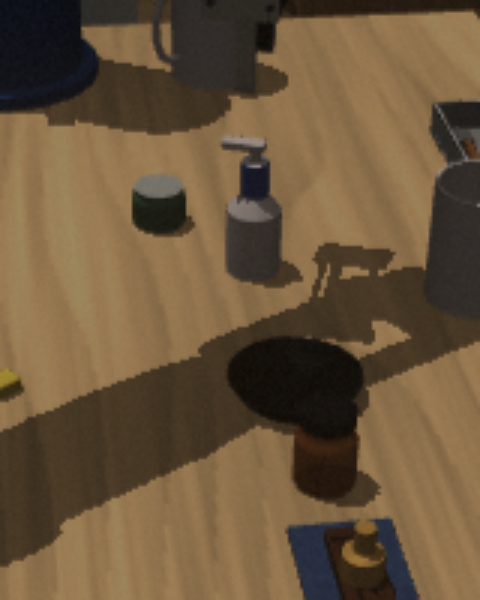

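Pump axis from the side view is (0.598, 0.370), within 2 mm of the tool. The nozzle points towards the robot (crop (240,145)), perpendicular to the closing axis. The jar stands upright at about (0.606, 0.003).

Request:
{"fn": "carry_out", "kwargs": {
  "targets": [
    {"hand": 100, "x": -0.001, "y": 0.001, "z": 0.03, "ax": 0, "ay": 0, "az": 0},
    {"hand": 100, "x": -0.001, "y": 0.001, "z": 0.06, "ax": 0, "ay": 0, "az": 0},
    {"hand": 100, "x": -0.001, "y": 0.001, "z": 0.09, "ax": 0, "ay": 0, "az": 0},
    {"hand": 100, "x": -0.001, "y": 0.001, "z": 0.115, "ax": 0, "ay": 0, "az": 0},
    {"hand": 100, "x": -0.001, "y": 0.001, "z": 0.131, "ax": 0, "ay": 0, "az": 0},
    {"hand": 100, "x": -0.001, "y": 0.001, "z": 0.131, "ax": 0, "ay": 0, "az": 0},
    {"hand": 60, "x": -0.001, "y": 0.001, "z": 0.131, "ax": 0, "ay": 0, "az": 0},
    {"hand": 40, "x": -0.001, "y": 0.001, "z": 0.131, "ax": 0, "ay": 0, "az": 0}
  ],
  "newtons": 20
}}

```text
t: 20.42
tool_pos: [0.5972, 0.3694, 0.2815]
orientation: [0.525, 3.095, 0.002]
force: [0.4, 0.3, 0.3]
opening: 0.0773
gripper_force: 0.0
```

Request:
{"fn": "carry_out", "kwargs": {
  "targets": [
    {"hand": 40, "x": 0, "y": 0, "z": 0, "ax": 0, "ay": 0, "az": 0},
    {"hand": 40, "x": 0, "y": 0, "z": 0, "ax": 0, "ay": 0, "az": 0},
    {"hand": 36, "x": 0, "y": 0, "z": 0, "ax": 0, "ay": 0, "az": 0},
    {"hand": 32, "x": 0, "y": 0, "z": 0, "ax": 0, "ay": 0, "az": 0},
    {"hand": 20, "x": 0, "y": 0, "z": 0, "ax": 0, "ay": 0, "az": 0},
    {"hand": 0, "x": 0, "y": 0, "z": 0, "ax": 0, "ay": 0, "az": 0},
    {"hand": 0, "x": 0, "y": 0, "z": 0, "ax": 0, "ay": 0, "az": 0},
    {"hand": 0, "x": 0, "y": 0, "z": 0, "ax": 0, "ay": 0, "az": 0}
  ]
}}

```text
t: 21.42
tool_pos: [0.5967, 0.3692, 0.2797]
orientation: [-0.525, -3.097, 0.0]
force: [-0.4, 0.1, -1.5]
opening: 0.0278
gripper_force: 20.0
```

Request:
{"fn": "carry_out", "kwargs": {
  "targets": [
    {"hand": 0, "x": 0, "y": 0, "z": -0.01, "ax": 0, "ay": 0, "az": 0},
    {"hand": 0, "x": 0, "y": 0, "z": -0.03, "ax": 0, "ay": 0, "az": 0},
    {"hand": 0, "x": 0, "y": 0, "z": -0.05, "ax": 0, "ay": 0, "az": 0},
    {"hand": 0, "x": -0.011, "y": -0.016, "z": -0.06, "ax": 0, "ay": 0, "az": 0},
    {"hand": 0, "x": -0.027, "y": -0.04, "z": -0.06, "ax": 0, "ay": 0, "az": 0},
    {"hand": 0, "x": -0.047, "y": -0.07, "z": -0.06, "ax": 0, "ay": 0, "az": 0},
    {"hand": 0, "x": -0.067, "y": -0.1, "z": -0.06, "ax": 0, "ay": 0, "az": 0},
    {"hand": 0, "x": -0.087, "y": -0.13, "z": -0.06, "ax": 0, "ay": 0, "az": 0}
  ]
}}

```text
t: 22.42
tool_pos: [0.6364, 0.2154, 0.3404]
orientation: [0.526, 3.097, -0.0]
force: [0.1, 0.1, -2.7]
opening: 0.0283
gripper_force: 19.9
```

Request:
{"fn": "carry_out", "kwargs": {
  "targets": [
    {"hand": 0, "x": -0.02, "y": -0.03, "z": 0, "ax": 0, "ay": 0, "az": 0},
    {"hand": 0, "x": -0.04, "y": -0.06, "z": 0, "ax": 0, "ay": 0, "az": 0},
    {"hand": 0, "x": -0.06, "y": -0.09, "z": 0, "ax": 0, "ay": 0, "az": 0},
    {"hand": 0, "x": -0.08, "y": -0.12, "z": 0, "ax": 0, "ay": 0, "az": 0},
    {"hand": 0, "x": -0.1, "y": -0.15, "z": 0, "ax": 0, "ay": 0, "az": 0},
    {"hand": 0, "x": -0.115, "y": -0.171, "z": 0, "ax": 0, "ay": 0, "az": 0},
    {"hand": 0, "x": -0.124, "y": -0.184, "z": 0, "ax": 0, "ay": 0, "az": 0},
    {"hand": 0, "x": -0.124, "y": -0.184, "z": 0, "ax": 0, "ay": 0, "az": 0}
  ]
}}

```text
t: 23.42
tool_pos: [0.6926, 0.0023, 0.3398]
orientation: [-0.527, -3.097, -0.0]
force: [-0.6, 0.4, -3.1]
opening: 0.028
gripper_force: 19.9
```

Request:
{"fn": "carry_out", "kwargs": {
  "targets": [
    {"hand": 0, "x": 0, "y": 0, "z": 0.015, "ax": 0, "ay": 0, "az": 0},
    {"hand": 0, "x": 0, "y": 0, "z": 0.03, "ax": 0, "ay": 0, "az": 0},
    {"hand": 0, "x": 0, "y": 0, "z": 0.045, "ax": 0, "ay": 0, "az": 0},
    {"hand": 0, "x": 0, "y": 0, "z": 0.054, "ax": 0, "ay": 0, "az": 0},
    {"hand": 0, "x": 0, "y": 0, "z": 0.058, "ax": 0, "ay": 0, "az": 0},
    {"hand": 0, "x": 0, "y": 0, "z": 0.06, "ax": 0, "ay": 0, "az": 0},
    {"hand": 0, "x": 0, "y": 0, "z": 0.06, "ax": 0, "ay": 0, "az": 0}
  ]
}}

```text
t: 24.3
tool_pos: [0.6926, 0.0031, 0.2802]
orientation: [0.525, 3.097, 0.0]
force: [-0.7, 0.3, -3.0]
opening: 0.0278
gripper_force: 19.9
```

Request:
{"fn": "carry_out", "kwargs": {
  "targets": [
    {"hand": 0, "x": 0, "y": 0, "z": 0.001, "ax": 0, "ay": 0, "az": 0},
    {"hand": 0, "x": 0, "y": 0, "z": 0.001, "ax": 0, "ay": 0, "az": 0}
  ]
}}

```text
t: 24.55
tool_pos: [0.6927, 0.0032, 0.2796]
orientation: [0.525, 3.096, 0.0]
force: [-0.3, 0.2, 0.2]
opening: 0.0277
gripper_force: 20.0
```

Just touching. Release and rise.

Request:
{"fn": "carry_out", "kwargs": {
  "targets": [
    {"hand": 40, "x": 0, "y": 0, "z": 0, "ax": 0, "ay": 0, "az": 0},
    {"hand": 60, "x": 0, "y": 0, "z": 0, "ax": 0, "ay": 0, "az": 0},
    {"hand": 100, "x": 0, "y": 0, "z": 0, "ax": 0, "ay": 0, "az": 0},
    {"hand": 100, "x": 0, "y": 0, "z": 0, "ax": 0, "ay": 0, "az": 0},
    {"hand": 100, "x": 0, "y": 0, "z": 0, "ax": 0, "ay": 0, "az": 0},
    {"hand": 100, "x": 0, "y": 0, "z": -0.02, "ax": 0, "ay": 0, "az": 0},
    {"hand": 100, "x": 0, "y": 0, "z": -0.06, "ax": 0, "ay": 0, "az": 0},
    {"hand": 100, "x": 0, "y": 0, "z": -0.12, "ax": 0, "ay": 0, "az": 0}
  ]
}}

```text
t: 25.55
tool_pos: [0.6918, 0.0032, 0.3991]
orientation: [-0.525, -3.094, 0.0]
force: [0.9, -0.6, -0.4]
opening: 0.0927
gripper_force: 0.0
```

Request:
{"fn": "carry_out", "kwargs": {
  "targets": [
    {"hand": 100, "x": 0, "y": -0.05, "z": 0, "ax": 0, "ay": 0, "az": 0.18},
    {"hand": 100, "x": -0.002, "y": -0.1, "z": 0, "ax": 0, "ay": 0, "az": 0.36},
    {"hand": 100, "x": -0.004, "y": -0.15, "z": 0, "ax": 0, "ay": 0, "az": 0.54},
    {"hand": 100, "x": -0.006, "y": -0.2, "z": 0, "ax": 0, "ay": 0, "az": 0.72},
    {"hand": 100, "x": -0.008, "y": -0.25, "z": 0, "ax": 0, "ay": 0, "az": 0.9},
    {"hand": 100, "x": -0.008, "y": -0.3, "z": 0, "ax": 0, "ay": 0, "az": 1.08},
    {"hand": 100, "x": -0.008, "y": -0.345, "z": 0, "ax": 0, "ay": 0, "az": 1.26},
    {"hand": 100, "x": -0.008, "y": -0.382, "z": 0.02, "ax": 0, "ay": 0, "az": 1.44}
  ]
}}

```text
t: 26.55
tool_pos: [0.5738, -0.3623, 0.383]
orientation: [2.439, 1.97, 0.002]
force: [0.4, -0.1, 0.1]
opening: 0.0926
gripper_force: 0.0
```

Request:
{"fn": "carry_out", "kwargs": {
  "targets": [
    {"hand": 100, "x": 0, "y": 0, "z": 0.05, "ax": 0, "ay": 0, "az": 0.01},
    {"hand": 100, "x": 0, "y": 0, "z": 0.1, "ax": 0, "ay": 0, "az": 0.01},
    {"hand": 100, "x": 0, "y": 0, "z": 0.13, "ax": 0, "ay": 0, "az": 0.01},
    {"hand": 100, "x": 0, "y": 0, "z": 0.13, "ax": 0, "ay": 0, "az": 0.01}
  ]
}}

```text
t: 27.05
tool_pos: [0.5732, -0.3595, 0.2467]
orientation: [-2.443, -1.967, 0.002]
force: [0.0, 0.4, 0.7]
opening: 0.093
gripper_force: 0.0
```

```bash
python3 - <<'E'
from m import *
s=read_state(); print(np.round(s['tool_pos'],4),np.round(s['orientation'],3),s['t'])
M=R.from_rotvec(s['orientation']).as_matrix(); print('yaw y',np.arctan2(M[1,1],M[0,1]))
i2,d,W2=cloud('side'); Z2=W2[...,2]; hsv=cv2.cvtColor(i2,cv2.COLOR_BGR2HSV).astype(int); H,S=hsv[...,0],hsv[...,1]
c=np.zeros(Z2.shape,bool); c[295:370,310:345]=1
m=c&((H<8)|(H>170))&(S>150)&(Z2<.03); print('handle',m.sum(),meas('side',m,.010))
m=c&(H>5)&(H<14)&(S>190)&(Z2<.03); print('bristle',m.sum(),meas('side',m,.012) if m.sum()>5 else '')
im,d,W=cloud('top'); Z=W[...,2]; c[:]=0; c[150:215,262:305]=1; m=c&(Z>.07)&(Z<.1); print('jar top',m.any() and meas('top',m,.08))
c[:]=0; c[120:185,255:315]=1; m=c&(Z>.138)&(Z<.16); print('pump head',m.any() and meas('top',m,.148))
cv2.imwrite('pics/s5.png',cv2.resize(i2[130:400,200:420],(489,600)))
E
```

```text
[ 0.5732 -0.3595  0.2467] [-2.443e+00 -1.967e+00  2.000e-03] 27.05
yaw y -0.21508405712156478
handle 271 (array([ 567.7, -394. ]), array([101.1,  12. ]), 1.353)
bristle 120 (array([ 587. , -304.6]), array([34.1, 21.6]), 1.365)
jar top (array([605. ,   5.3]), array([46.1, 48.4]), -1.558)
pump head (array([681. ,   8.3]), array([15.8, 45.2]), -0.34)
```

View pics/s5.png

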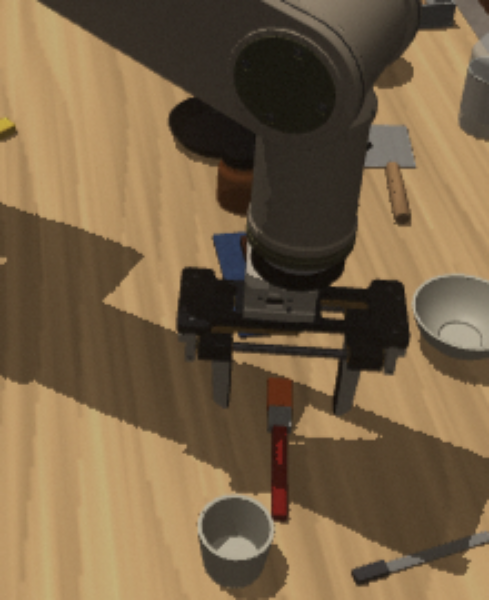

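The fingers straddle the brush handle just behind the ferrule (crop (280,425)), and the cup at (235,540) is clear. The pump axis comes out at (0.693, 0.004). Next: grip the brush.

Request:
{"fn": "carry_out", "kwargs": {
  "targets": [
    {"hand": 100, "x": 0, "y": 0, "z": 0.03, "ax": 0, "ay": 0, "az": 0},
    {"hand": 100, "x": 0, "y": 0, "z": 0.059, "ax": 0, "ay": 0, "az": 0},
    {"hand": 50, "x": 0, "y": 0, "z": 0.059, "ax": 0, "ay": 0, "az": 0},
    {"hand": 0, "x": 0, "y": 0, "z": 0.059, "ax": 0, "ay": 0, "az": 0},
    {"hand": 0, "x": 0, "y": 0, "z": 0.059, "ax": 0, "ay": 0, "az": 0},
    {"hand": 0, "x": 0, "y": 0, "z": 0.059, "ax": 0, "ay": 0, "az": 0},
    {"hand": 0, "x": 0, "y": 0, "z": 0.059, "ax": 0, "ay": 0, "az": 0},
    {"hand": 0, "x": 0, "y": 0, "z": 0.059, "ax": 0, "ay": 0, "az": 0}
  ],
  "newtons": 25
}}

```text
t: 28.15
tool_pos: [0.5741, -0.3601, 0.1898]
orientation: [2.447, 1.97, 0.0]
force: [-0.3, -0.8, -0.2]
opening: 0.0375
gripper_force: 0.0
```

Request:
{"fn": "carry_out", "kwargs": {
  "targets": [
    {"hand": 0, "x": 0, "y": 0, "z": 0, "ax": 0, "ay": 0, "az": 0},
    {"hand": 0, "x": 0, "y": 0, "z": 0, "ax": 0, "ay": 0, "az": 0},
    {"hand": 0, "x": 0, "y": 0, "z": 0, "ax": 0, "ay": 0, "az": 0},
    {"hand": 0, "x": 0, "y": 0, "z": 0, "ax": 0, "ay": 0, "az": 0},
    {"hand": 0, "x": 0, "y": 0, "z": -0.01, "ax": 0, "ay": 0, "az": 0},
    {"hand": 0, "x": 0, "y": 0, "z": -0.03, "ax": 0, "ay": 0, "az": 0},
    {"hand": 0, "x": 0, "y": 0, "z": -0.06, "ax": 0, "ay": 0, "az": 0},
    {"hand": 0, "x": 0, "y": 0, "z": -0.06, "ax": 0, "ay": 0, "az": 0}
  ]
}}

```text
t: 29.15
tool_pos: [0.5756, -0.3612, 0.2551]
orientation: [2.441, 1.965, 0.003]
force: [-0.1, 0.8, -0.8]
opening: 0.0135
gripper_force: 25.0
```

Request:
{"fn": "carry_out", "kwargs": {
  "targets": [
    {"hand": 0, "x": 0.025, "y": -0.011, "z": 0, "ax": 0, "ay": 0, "az": -0.03},
    {"hand": 0, "x": 0.065, "y": -0.028, "z": 0, "ax": 0, "ay": 0, "az": -0.07},
    {"hand": 0, "x": 0.105, "y": -0.046, "z": 0, "ax": 0, "ay": 0, "az": -0.12},
    {"hand": 0, "x": 0.145, "y": -0.063, "z": 0, "ax": 0, "ay": 0, "az": -0.17},
    {"hand": 0, "x": 0.185, "y": -0.081, "z": 0, "ax": 0, "ay": 0, "az": -0.223},
    {"hand": 0, "x": 0.209, "y": -0.091, "z": 0, "ax": 0, "ay": 0, "az": -0.223},
    {"hand": 0, "x": 0.209, "y": -0.091, "z": 0.02, "ax": 0, "ay": 0, "az": -0.223},
    {"hand": 0, "x": 0.209, "y": -0.091, "z": 0.045, "ax": 0, "ay": 0, "az": -0.223}
  ]
}}

```text
t: 30.15
tool_pos: [0.5301, -0.1361, 0.205]
orientation: [2.21, 2.23, 0.001]
force: [-0.4, 0.6, -0.5]
opening: 0.0136
gripper_force: 25.0
```

Request:
{"fn": "carry_out", "kwargs": {
  "targets": [
    {"hand": 0, "x": 0, "y": 0, "z": 0.01, "ax": 0, "ay": 0, "az": 0},
    {"hand": 0, "x": 0, "y": 0, "z": 0.0145, "ax": 0, "ay": 0, "az": 0},
    {"hand": 0, "x": 0, "y": 0, "z": 0.0145, "ax": 0, "ay": 0, "az": 0},
    {"hand": 24, "x": 0, "y": 0, "z": 0.0145, "ax": 0, "ay": 0, "az": 0},
    {"hand": 24, "x": 0, "y": 0, "z": 0.0145, "ax": 0, "ay": 0, "az": 0},
    {"hand": 24, "x": 0, "y": 0, "z": 0.0145, "ax": 0, "ay": 0, "az": 0}
  ]
}}

```text
t: 30.9
tool_pos: [0.53, -0.1366, 0.1906]
orientation: [2.212, 2.23, 0.0]
force: [0.3, -0.5, 1.3]
opening: 0.0222
gripper_force: 0.0
```

Rise, then swing right and towards the robot to clear the views.

Request:
{"fn": "carry_out", "kwargs": {
  "targets": [
    {"hand": 24, "x": 0, "y": 0, "z": -0.02, "ax": 0, "ay": 0, "az": 0},
    {"hand": 24, "x": 0, "y": 0, "z": -0.07, "ax": 0, "ay": 0, "az": 0},
    {"hand": 24, "x": 0, "y": 0, "z": -0.12, "ax": 0, "ay": 0, "az": 0},
    {"hand": 24, "x": 0, "y": 0, "z": -0.18, "ax": 0, "ay": 0, "az": 0},
    {"hand": 24, "x": 0.06, "y": -0.02, "z": -0.18, "ax": 0, "ay": 0, "az": 0},
    {"hand": 24, "x": 0.12, "y": -0.03, "z": -0.18, "ax": 0, "ay": 0, "az": 0},
    {"hand": 24, "x": 0.18, "y": -0.04, "z": -0.18, "ax": 0, "ay": 0, "az": 0},
    {"hand": 24, "x": 0.24, "y": -0.05, "z": -0.18, "ax": 0, "ay": 0, "az": 0}
  ]
}}

```text
t: 31.9
tool_pos: [0.4772, 0.1048, 0.3706]
orientation: [2.213, 2.229, 0.001]
force: [1.7, 0.2, 0.1]
opening: 0.0225
gripper_force: 0.0
```

Request:
{"fn": "carry_out", "kwargs": {
  "targets": [
    {"hand": 24, "x": 0.06, "y": 0, "z": 0, "ax": 0, "ay": 0, "az": 0},
    {"hand": 24, "x": 0.12, "y": -0.01, "z": 0, "ax": 0, "ay": 0, "az": 0},
    {"hand": 24, "x": 0.18, "y": -0.03, "z": 0, "ax": 0, "ay": 0, "az": 0},
    {"hand": 24, "x": 0.24, "y": -0.06, "z": 0, "ax": 0, "ay": 0, "az": 0},
    {"hand": 24, "x": 0.28, "y": -0.08, "z": 0, "ax": 0, "ay": 0, "az": 0},
    {"hand": 24, "x": 0.28, "y": -0.08, "z": 0, "ax": 0, "ay": 0, "az": 0},
    {"hand": 24, "x": 0.28, "y": -0.08, "z": 0, "ax": 0, "ay": 0, "az": 0}
  ]
}}

```text
t: 32.78
tool_pos: [0.3956, 0.3822, 0.3702]
orientation: [2.211, 2.231, -0.0]
force: [-0.4, -0.0, 0.6]
opening: 0.0225
gripper_force: 0.0
```

```bash
python3 - <<'E'
from m import *
s=read_state(); print(np.round(s['tool_pos'],3),s['t'])
im,d,W=cloud('top'); Z=W[...,2]; i2,_,_=cloud('side')
hsv=cv2.cvtColor(im,cv2.COLOR_BGR2HSV).astype(int); H,S,V=hsv[...,0],hsv[...,1],hsv[...,2]
def box(u0,u1,v0,v1):
    m=np.zeros(Z.shape,bool); m[v0:v1,u0:u1]=1; return m
P=box(295,365,160,210)
T={'pad':(P&(((H>95)&(H<130)&(S>90))|((Z>.012)&(Z<.035))),.006),'tablet':(P&(H<25)&(Z>.012),.02),'weight':(P&(Z>.032),.044),
'dish':(box(205,268,155,215)&(V<75)&(Z>.003),.022),'jar':(box(262,305,150,215)&(Z>.07)&(Z<.1),.08),'pump':(box(255,315,120,185)&(Z>.138),.148),
'handle':(box(290,370,198,230)&((H<8)|(H>170))&(S>150),.012),'brush':(box(290,370,202,230)&(Z>.004)&(Z<.03),.012),
'tin':(box(100,138,198,228)&(Z>.03),.045),'cup':(box(425,460,200,232)&(Z>.035),.05)}
for k,(m,z) in T.items(): print(k,m.sum(),meas('top',m,z) if m.sum()>4 else '')
cv2.imwrite('pics/s6.png',np.hstack([cv2.resize(im[110:250,200:370],(400,330)),cv2.resize(i2[120:320,220:390],(340,400))[:330]]))
E
```

```text
[0.396 0.382 0.37 ] 32.775
pad 1333 (array([ 609.7, -137.2]), array([ 85.7, 154.9]), -1.563)
tablet 523 (array([ 610.9, -140. ]), array([ 36.3, 114.3]), -1.558)
weight 119 (array([ 608.4, -138.5]), array([33.2, 33.7]), -0.774)
dish 983 (array([604.2, 139.7]), array([120.7, 122.6]), -1.558)
jar 354 (array([605. ,   5.3]), array([46.1, 48.4]), -1.558)
pump 97 (array([681. ,   8.3]), array([15.8, 45.2]), -0.34)
handle 127 (array([ 532.2, -169.4]), array([ 9., 93.]), -1.558)
brush 354 (array([ 531.8, -137.9]), array([ 27.1, 161.8]), -1.558)
tin 584 (array([502. , 478.6]), array([64.1, 99.3]), -1.558)
cup 161 (array([ 512. , -467.3]), array([63.9, 61.6]), 1.542)
```

View pics/s6.png

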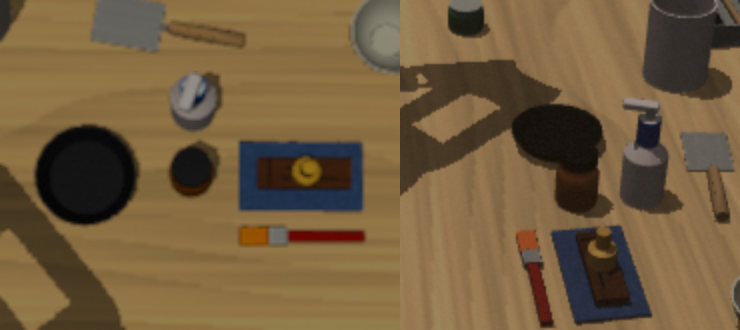

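Everything stands as asked: tablet and weight centred on the pad, brush parallel in front of it, jar between pad and dish, and pump behind the jar. The cup hasn't moved and the tin was never touched. I'm handing in.

```bash
python3 -c "
from plant import robot
print(robot.close_job())"
```

```text
the job is handed in; nothing more can be done
None
```

The bench is set out as asked and the job was handed in at about 33 s of the allowed 131 s; my last camera check put every piece within the stated limits, but the hand-in returned no verdict.

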